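Unlock and open the dust extractor's service panel

ROBOT

A 7-joint arm with a two-finger parallel gripper is mounted at the origin on a cart in front of the work surface, level with it; the furniture and walls round the work are solid. World frame = base frame: x ahead of the robot, y to its left, z up, the work surface at z = 0. Lengths are in m, angles in rad, forces in N, time in s.
With the tool pointing down it reaches from about 0.4 to 0.85 m from the base axis. Payload 10.4 kg.
Tool frame: the origin (TCP) lies at the very end of the fingers, on their centre line; the grasp point (between the pads) lies 19 mm behind it; z points along the fingers, y is the line along which they close (so a half turn about z gives the same grasp; the last joint's range is limited). The gripper opens to 87 mm and grips with 3 to 60 N. Pads are 19 mm wide; open, the fingers measure 117 mm over their backs; the gripper's body (75 mm by 190 mm) begins 51 mm behind the grasp point.
Start: joints at [-1.18, 0.332, -0.065, 1.46, 0.022, 1.35, -0.088], TCP at [0.251, 0.572, 0.223] pointing down, gripper open.
Joint ranges: [-2.6, 2.6], [-0.5, 2.12], [-1.47, 1.34], [0.16, 2.42], [-1.27, 4.41], [0.06, 2.06], [-2.6, 2.6]. Speed limits (rad/s): [2.22, 2.22, 2.79, 2.79, 3.14, 3.14, 3.14].

INTERFACE

Orientations are given as a unit quaternion [x, y, z, w].
In Python, from bench import * gives the robot as it stands.
- The arm moves only by the tool step_arm, never from a script. Its arguments are lists of equal length, an entry for each row: "delta_pos": the shift along the world's x, y, z in units of 25 mm (1.0 is 25 mm), a list of three; "turn": the turn about the world's z in units of 0.12 rad (1.0 is 0.12 rad). In form: {"delta_pos": [[tx, ty, tz], ...], "turn": [turn, ...]}. A call has 1 to 12 rows; each row shifts and turns the commanded pose from where the row before left it; what a row does not reach is not made up. A row lasts 1/10 s, in which the tool goes at most 50 mm and 8.59 degrees, less where a joint would pass 70% of its speed; a pose out of reach is approached as far as the arm can. A call with a number of a shift or a turn outside -1 to 1 is refused whole. A call with a gripper value outside its range is refused whole. "grip" is the closure, from 0 (fully open) to 1 (shut), set as the call begins (left out, the last holds). The fingers move at their own pace and stop on an object; "newtons" is the grip in N (left out, the last holds). Time passes only in rows, so rows that do not move let the fingers close. It gives the time, the measured TCP pose, the force, the opening and the grip force at its end, in the units of the state.
- read_state(): the state, without advancing time (a new reading comes with each control period).
- camera(name): name is "side" or "top"; returns a dict with "image" (480x640x3 uint8, red, green, blue), "z_map" (480x640 float32, m along the optical axis (not along the pixel's ray), 0 where there is no reading), "mtx" (3x3 intrinsics, pixels), "dist" ([k1, k2, p1, p2, k3] as OpenCV has them; the pictures are not rectified), "view" (4x4, takes a point from world to camera coordinates). Camera axes: x right, y up, looking along -z (the intrinsics and any distortion apply to the point x, -y, -z); pixel columns grow to the right and rows downward; lengths in m; the calibration is good to about 2 mm. A picture is of the moment at which its call begins.
- close_job(): hands the job in; it is judged then, once.
The state is a dict: "time": time; "joint_positions": joint angles; "joint_vel": joint speeds; "joint_torque": joint torques, N m; "ee_pos": TCP position; "eef_rot": TCP orientation; "ft_force": force on the tool from outside, world axes, zero at the start; "torque": the same for the moment, N m; "width": finger opening in m; "grip_force": force on a finger pad.
Only numpy, scipy, OpenCV 4.12 (cv2) and the standard library are available. Lean on these libraries where they do the work, as an engineer would, in place of code of your own. Each camera call takes 0.05 s, during which the arm holds its last target. There are 200 camera calls.

TASK

The filter of the bench dust extractor is due for an inspection. Fit the loose wing key standing on the table onto the square stud in the panel's lock, turn it a quarter turn anticlockwise (seen from above) to free the latch, then take the key off and stand it upright on the table again while the panel is still shut. Then swing the service panel up by its handle until it stands upright or beyond and stays open; do not turn the stud with bare fingers, and leave the jar, the sanding block and the wooden spoon where they are.

Things in the scene. Friction and masses are not known exactly. Their poses are not given: they have to be found in the camera images.
- extractor: Bench dust extractor, fixed: grey steel box 210 (x) x 290 (y) x 125 mm high; louvres, switch and dial on its front (-x, towards the robot), a black hose spigot 53 mm out of its right (-y) side. Origin: centre of its underside; x to its back, y left, z up. On top lies the service panel, 166 x 256 mm, upper face at 130 mm, hinged along its back edge, with the lock front right, the handle front left.
- panel (a joint): Opening angle of the service panel, rad: 0 shut, 1.57 upright, 1.75 its stop (leaning back). The cam frees it when the latch has turned more than about 1.2 rad. Its hinge is stiff (0.5 N m, up to 6 N at the handle with its weight) and holds the panel at any angle.
- latch (a joint): Angle of the quarter-turn latch (stud, pointer and cam in one) relative to the panel, rad: 0 locked, 1.57 (its stop) free; positive is anticlockwise from above. Starts between 0 and 0.12. Turning takes 0.06 N m; it stays where left. A white pointer bar beside the stud points to the panel's front edge when locked, to the right (-y of the extractor) when free.
- stud: Square steel stud of the latch, 12 x 12 mm, 14 mm tall, its top 5.5 mm tapering to 7 mm; it stands in the lock's round recess, 37 mm across, 16 mm deep. Origin: on its axis at the recess floor; z along the axis, up while the panel is shut; x and y normal to its flat sides, turning with the latch.
- panel_lock (a point): Point on the latch's axis at the floor of the lock's recess, 126 mm above the table while the panel is shut; the recess rim is 16 mm higher, the bezel 57 mm across at its foot, 47 mm at the rim. In the extractor's frame at x -40, y -58 mm.
- key: Loose steel wing key, 78 mm tall, 150 g, stands on its barrel: barrel 27 mm across (collar 33), 36 mm high, square socket (14.2 mm wide, 20 deep) in its lower end; on a 15 mm neck a flat oval bow, 64 mm long (x), 13 thick (y), 34 high, its middle 61 mm above the origin. Origin: on the axis at the lower end; z up. Socket flats normal to x, y: fits the stud in 4 positions, 10 deg play; seated, origin at panel_lock.
- panel_handle (a point): Middle of the bow handle's bar: a round steel bar 11 mm thick, about 80 mm of it straight along the extractor's y, 38 mm above the panel's upper face (168 mm above the table while shut). In the extractor's frame at x -75, y 58 mm while shut. It moves with the panel. The panel's front edge lies 18 mm beyond the bar.
- panel_hinge (a point): Point on the hinge axis of the panel, fixed, 128.5 mm above the table; the axis runs along the extractor's y. In the extractor's frame at x 76.5, y 0. The handle's bar swings about it from the front up and backwards, at a radius of 157 mm.
- jar: White round plastic jar with a screw cap, 42 mm across, 64 mm tall; a bystander on the table. Origin: centre of its underside.
- sanding_cork: Cork sanding block 56 x 85 x 24 mm lying on the table; a bystander. Origin: centre of its underside.
- spoon: Plain wooden spoon blank 163 mm long (y), 42 mm wide, 24 mm high, lying on the table; a bystander. Origin: centre of its underside.
- lamp_tip (a point): Left end of the head of the white desk lamp, which stands on the right of the table; a fixed obstacle for arm and wrist, not part of the job. The head is a bar 50 mm thick, 467 to 500 mm above the table, from here 270 mm back to the lamp's elbow (155 mm nearer the robot and 220 mm farther right); from the elbow the stem slopes down to the foot, 200 mm farther right.

How it is judged:
On the way, in this order (a step that is already met when the one before it is completed fails the run):
1. with the key seated on the stud the latch is turned free, the panel still shut (value of joint latch above 1.3 rad and distance between key and panel_lock below 0.008 m and value of joint panel below 0.06 rad), for 0.1 s.
2. the key stands upright on the table again, let go, the panel still shut (height (world z) of key below 0.008 m and angle between key's own z axis and vertical below 0.15 rad and contact force between the fingers and key below 0.2 N and value of joint latch above 1.3 rad and value of joint panel below 0.06 rad), for 0.1 s.
At the end, for the whole second after the job is handed in: The panel stands open by itself at 1.48 rad (85 degrees) or more with the latch still turned free (over 1.3 rad), and the key stands upright (within 0.15 rad) on the table top at rest; the gripper touches nothing (value of joint panel above 1.48 rad and value of joint latch above 1.3 rad and height (world z) of key below 0.008 m and angle between key's own z axis and vertical below 0.15 rad and contact force between the fingers and key below 0.2 N and contact force between the fingers and anything else below 0.2 N and linear speed of key below 0.02 m/s).
It fails at once if the stud is touched by the bare fingers (contact force between the fingers and stud above 2 N).
It fails at once if a bystander (jar, sanding block or spoon) is shifted more than 30 mm (distance of any of jar, sanding_cork, spoon from where it was at the start of the episode above 0.03 m).
It also fails if it takes over 69 s, if anything falls off the work surface, if the arm or the gripper's body presses on something with over 40 N, if the wrist force passes 120 N, or if a joint passes its speed limit or range.

## Working session

There is one attempt and no reset: what is moved stays moved. The work goes in short steps, Python scripts to look and compute and a tool call to move; the robot and the scene stay as the last step left them, time stands still between calls to the robot, and variables do not carry over. Pictures are saved under pics/ and viewed, at most 13 in all, crops included, and the job is handed in when it is done.

Besides the shell and the picture viewer there is one more tool, called after ">>>" by a JSON object that holds its "op" and its "data", one argument or row to a line. step_arm: Moves the arm, as the interface text tells. Shifts and turns lie within -1 to 1; 1 stands for 25 mm of shift or 0.12 rad of turn. Its arguments: {"type":"object","properties":{"delta_pos":{"type":"array"},"turn":{"type":"array"},"grip":{"type":"number"},"newtons":{"type":"number"}},"required":["delta_pos","turn"]}

```bash
ls; mkdir -p pics
cat > h.py <<'E'
from bench import *
import numpy as np, cv2
def cast(c,uv,z):
    """pixels -> world points on plane z"""
    p=cv2.undistortPoints(np.array(uv,float).reshape(-1,1,2),c["mtx"],np.array(c["dist"])).reshape(-1,2)
    V=np.array(c["view"]);R,t=V[:3,:3],V[:3,3]
    d=np.c_[p[:,0],-p[:,1],-np.ones(len(p))]@R; o=-R.T@t
    return o+d*((z-o[2])/d[:,2])[:,None]
def cloud(c):
    """world xyz of every pixel from z_map"""
    z=c["z_map"]; h,w=z.shape
    uv=np.stack(np.meshgrid(np.arange(w),np.arange(h)),-1).reshape(-1,1,2).astype(float)
    p=cv2.undistortPoints(uv,c["mtx"],np.array(c["dist"])).reshape(h,w,2)
    V=np.array(c["view"]);P=np.dstack([p[...,0]*z,-p[...,1]*z,-z])
    return (P-V[:3,3])@V[:3,:3]
def proj(c,P):
    V=np.array(c["view"]);q=np.atleast_2d(P)@V[:3,:3].T+V[:3,3]
    q=q*[1,-1,-1]
    return cv2.projectPoints(q,np.zeros(3),np.zeros(3),c["mtx"],np.array(c["dist"]))[0].reshape(-1,2)
def save(c,n,box=None,s=1):
    im=c["image"][...,::-1]
    if box: im=im[box[1]:box[3],box[0]:box[2]]
    cv2.imwrite("pics/"+n,cv2.resize(im,None,fx=s,fy=s))
E
python3 - <<'E'
from h import *
for n in("top","side"):
    c=camera(n);save(c,n+"0.png");V=np.array(c["view"]);print(n,-V[:3,:3].T@V[:3,3],V[:3,:3],c["mtx"],c["dist"],(c["z_map"]>0).mean())
s=read_state();print(s)
E
```

```text
pics
top [0.29693629 0.02371717 1.4358289 ] [[ 0.02161474 -0.99973395  0.00805169]
 [ 0.98430216  0.02269074  0.1750268 ]
 [-0.17516293  0.00414214  0.98453075]] [[456.84383179   0.         321.49342258]
 [  0.         456.84383179 237.20658911]
 [  0.           0.           1.        ]] [-0.00595132  0.          0.          0.          0.        ] 0.9960286458333333
side [-0.10357498 -0.75547106  1.16667129] [[ 0.7850544  -0.61942556 -0.00125168]
 [ 0.41882918  0.5293294   0.73782959]
 [-0.45636796 -0.5797606   0.67498587]] [[541.63604656   0.         319.84912558]
 [  0.         541.63604656 239.76296136]
 [  0.           0.           1.        ]] [-0.10120489  0.          0.          0.          0.        ] 0.9957356770833333
{'time': 0.1, 'joint_positions': array([-1.1795861 ,  0.3327746 , -0.06471368,  1.46083984,  0.02160067,
        1.34989387, -0.08851463]), 'joint_vel': array([-3.35360677e-04, -9.22345289e-04, -4.47992436e-04, -3.07714099e-03,
        7.13105790e-05,  2.15566425e-04, -1.14181571e-03]), 'joint_torque': array([ 3.00155756e-03, -6.24549079e+01,  2.54518393e-02, -3.90714633e+01,
       -6.12595933e-02,  3.66133754e-02,  5.54770293e-05]), 'ee_pos': array([0.2511731 , 0.5719411 , 0.22186317]), 'eef_rot': array([ 2.05423512e-01,  9.78672983e-01, -6.01801711e-04, -1.00132331e-04]), 'ft_force': array([ 0.93565917,  0.27404661, -0.37822164]), 'torque': array([-0.0042722 ,  0.00250813,  0.08641705]), 'grip_force': 0.0, 'width': 0.08688300199163836}
```

View pics/top0.png

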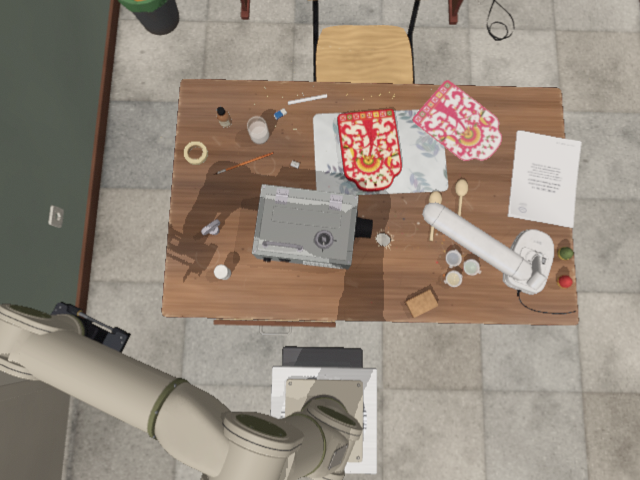

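View pics/side0.png

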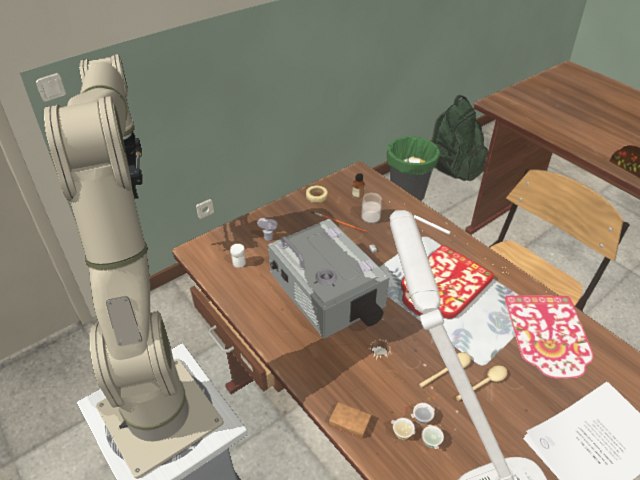

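The top view shows the extractor around (305,225) with its lock at (323,240), the key at (211,228) and the jar at (221,271). The cork is at (422,302) and the spoon at (433,215). In the side view the key is at (267,229) and the lock at (326,277).

Run:
```python
from h import *
t=camera("top");s=camera("side")
a=cv2.resize(t["image"][170:300,190:390],None,fx=4,fy=4,interpolation=cv2.INTER_CUBIC)[:,:,::-1]
cv2.imwrite("pics/topz.png",a)
b=cv2.resize(s["image"][200:345,225:405],None,fx=4,fy=4,interpolation=cv2.INTER_CUBIC)[:,:,::-1]
cv2.imwrite("pics/sidez.png",b)
for c,n in((t,"top"),(s,"side")):
    P=cloud(c)
    ws=(P[...,0]>.35)&(P[...,0]<.8)&(P[...,1]>-.15)&(P[...,1]<.5)
    m=ws&(abs(P[...,2]-.1275)<.006)
    k,l,st,ce=cv2.connectedComponentsWithStats(m.astype(np.uint8)); i=1+st[1:,4].argmax()
    q=P[l==i][:,:2].astype(np.float32);r=cv2.minAreaRect(q);print(n,"box",r,np.median(P[l==i][:,2]))
    m=ws&(P[...,2]>.012)&(P[...,2]<.1)&(P[...,1]>.2)
    k,l,st,ce=cv2.connectedComponentsWithStats(m.astype(np.uint8))
    for i in range(1,k):
        if st[i,4]>20:
            q=P[l==i];print(n,st[i],q.mean(0),q.min(0),q.max(0))
            hi=q[q[:,2]>.045][:,:2]
            if len(hi)>5: print("  hi",cv2.minAreaRect(hi.astype(np.float32)))
```

```text
top box ((0.5682818293571472, 0.06628251075744629), (0.28990811109542847, 0.21115724742412567), 84.63125610351562) 0.1295874600497166
top [185 158  20   7  80] [0.79159054 0.43503588 0.02015498] [0.78161124 0.40487196 0.01339867] [0.79998032 0.46375013 0.02700982]
top [201 220  19  15 177] [0.56207687 0.35539163 0.06355963] [0.5418291  0.33169791 0.01270861] [0.58694851 0.385693   0.08642187]
  hi ((0.5646101832389832, 0.35802161693573), (0.01507062278687954, 0.06352532655000687), 36.81077575683594)
top [214 265  17  15 188] [0.42824245 0.31617225 0.05926089] [0.40923071 0.29723065 0.01378222] [0.44933135 0.33881785 0.07251824]
  hi ((0.42960038781166077, 0.318069189786911), (0.04171055182814598, 0.03967655450105667), 47.74854278564453)
side box ((0.5628204345703125, 0.0637907162308693), (0.29516613483428955, 0.21362915635108948), 84.53180694580078) 0.1287370503459933
side [306 189  13  12  60] [0.78952481 0.42912726 0.01809216] [0.77365266 0.39944418 0.01201377] [0.79922559 0.46620631 0.0271852 ]
side [257 218  20  20 253] [0.55788998 0.35383521 0.05504668] [0.53727233 0.3265297  0.01289138] [0.5830073  0.38196747 0.08066716]
  hi ((0.5588917136192322, 0.3565951883792877), (0.018040459603071213, 0.06354052573442459), 38.3813591003418)
side [231 244  15  21 254] [0.42309313 0.30858692 0.04812118] [0.40546549 0.29345603 0.01249698] [0.44825669 0.33646964 0.06889072]
  hi ((0.42608219385147095, 0.31458595395088196), (0.04326670989394188, 0.03956858068704605), 20.08104705810547)
side [268 251   4  14  31] [0.47286426 0.21101856 0.07796484] [0.46923384 0.20063259 0.04130703] [0.47546928 0.22100959 0.09936648]
  hi ((0.4726167619228363, 0.2103324979543686), (0.019961588084697723, 0.004092013463377953), 76.3705062866211)
```

View pics/topz.png

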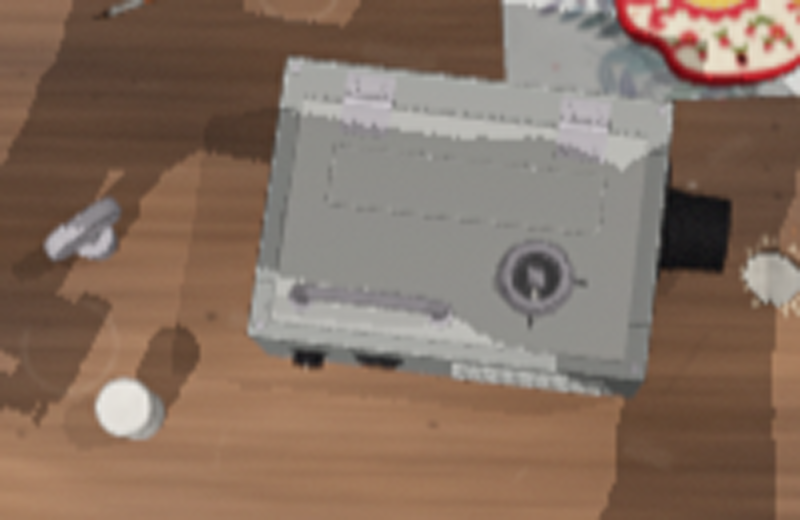

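View pics/sidez.png

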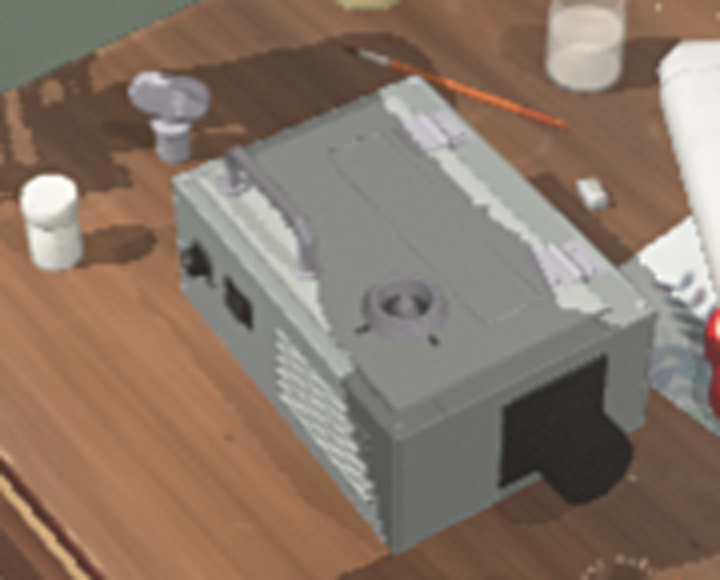

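The top crop shows the lock at (535,277) in crop pixels, its pointer facing the front, and the handle bar from (295,293) to (450,312). The key's bow lies diagonally at (83,228). The side crop agrees.

The extractor yaw is about -5.4°. The key is at about (0.562, 0.357), with its bow at 127°. I'll move over the key now.

>>> {"op": "step_arm", "data": {
  "delta_pos": [
    [1, -0.7, 0],
    [1, -0.7, 0],
    [1, -0.7, 0],
    [1, -0.7, 0],
    [1, -0.7, 0],
    [1, -0.7, 0],
    [1, -0.7, 0],
    [1, -0.7, 0],
    [1, -0.7, -0.5],
    [1, -0.7, -0.5],
    [1, -0.7, -0.5],
    [1, -0.7, -0.5]
  ],
  "turn": [-0.35, -0.35, -0.35, -0.35, -0.35, -0.35, -0.35, -0.35, -0.35, -0.35, -0.35, -0.35],
  "grip": 0.3
}}

```text
time: 1.4
ee_pos: [0.5521, 0.3615, 0.1719]
eef_rot: [0.444, 0.896, -0.0, -0.0]
ft_force: [0.0, 0.3, 0.2]
width: 0.0608
grip_force: 0.0
```

>>> {"op": "step_arm", "data": {
  "delta_pos": [
    [0.4, -0.2, -0.6],
    [0, 0, 0],
    [0, 0, 0]
  ],
  "turn": [0, 0, 0]
}}

```text
time: 1.7
ee_pos: [0.5601, 0.3584, 0.1573]
eef_rot: [0.442, 0.897, -0.0, -0.001]
ft_force: [-0.5, 0.3, 0.9]
width: 0.0608
grip_force: 0.0
```

Run:
```python
from h import *
s=read_state();print(s["ee_pos"],s["eef_rot"],s["joint_positions"],s["width"])
t=camera("top");d=camera("side")
T=s["ee_pos"];k=np.array([.562,.357,.061])
for c in(t,d):print(proj(c,[T,k]))
a=cv2.resize(t["image"][180:290,170:290],None,fx=3.3,fy=3.3);b=cv2.resize(d["image"][180:290,210:330],None,fx=3.3,fy=3.3)
cv2.imwrite("pics/k1.png",np.hstack([a,b])[:,:,::-1])
# lamp + lock
print("lamp",cast(t,[(432,212)],.485))
P=cloud(t); m=(P[...,2]>.44)&(P[...,2]<.52)&(P[...,1]<-.1)
q=P[m];print(q.min(0),q.max(0),q[q[:,1].argmax()])
```

```text
[0.5601222  0.3584448  0.15733622] [ 4.42142496e-01  8.96944593e-01 -1.49286761e-04 -6.23131193e-04] [-0.76689079  0.45850371  0.17731574  1.43727132 -0.08324873  1.25395543
  0.07332073] 0.06078379426882036
[[202.63924917 222.18385307]
 [210.9528659  228.11827087]]
[[264.21944151 198.99539423]
 [267.11726504 223.21882892]]
lamp [[ 0.52632885 -0.21552928  0.485     ]]
[ 0.36650978 -0.44564917  0.47629539] [ 0.54775207 -0.19458902  0.50718348] [ 0.51988894 -0.19458902  0.49174982]
```

View pics/k1.png

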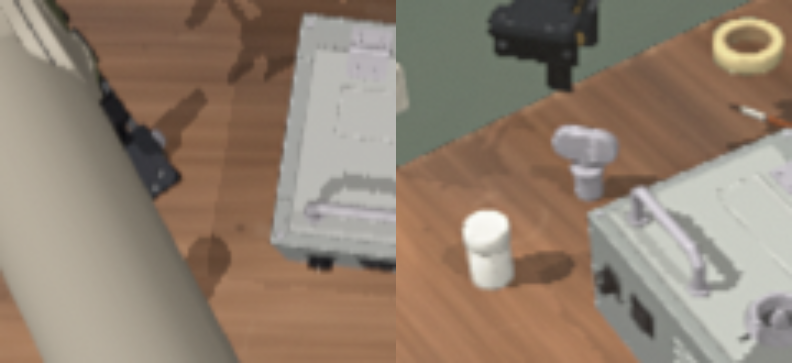

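The top view has the wrist hiding the key. The side view shows the fingers right above the key bow, which is at (267,225) and within 2 px of prediction. I'll go down and grip.

>>> {"op": "step_arm", "data": {
  "delta_pos": [
    [0.08, -0.06, -0.5],
    [0, 0, -0.8],
    [0, 0, -0.8],
    [0, 0, -0.8],
    [0, 0, -0.8],
    [0, 0, -0.5],
    [0, 0, -0.3],
    [0, 0, 0]
  ],
  "turn": [0, 0, 0, 0, 0, 0, 0, 0]
}}

```text
time: 2.6
ee_pos: [0.5628, 0.3557, 0.0442]
eef_rot: [0.443, 0.897, -0.0, -0.0]
ft_force: [0.7, -0.6, 0.1]
width: 0.0613
grip_force: 0.0
```

>>> {"op": "step_arm", "data": {
  "delta_pos": [
    [0, 0, 0],
    [0, 0, 0],
    [0, 0, 0],
    [0, 0, 0],
    [0, 0, 0],
    [0, 0, 0]
  ],
  "turn": [0, 0, 0, 0, 0, 0],
  "grip": 1,
  "newtons": 40
}}

```text
time: 3.2
ee_pos: [0.5633, 0.3558, 0.0452]
eef_rot: [0.443, 0.897, 0.0, 0.0]
ft_force: [-0.4, 0.3, 0.2]
width: 0.0205
grip_force: 0.0
```

>>> {"op": "step_arm", "data": {
  "delta_pos": [
    [0, 0, 0],
    [0, 0, 0],
    [0, 0, 0],
    [0, 0, 0]
  ],
  "turn": [0, 0, 0, 0]
}}

```text
time: 3.6
ee_pos: [0.5632, 0.3557, 0.0449]
eef_rot: [0.443, 0.897, -0.0, -0.0]
ft_force: [0.5, -0.3, -1.0]
width: 0.0128
grip_force: 39.8
```

>>> {"op": "step_arm", "data": {
  "delta_pos": [
    [0, 0, 0.5],
    [0, 0, 1],
    [0, 0, 1],
    [0, 0, 1],
    [0, 0, 1],
    [0, 0, 1],
    [0, 0, 0.5],
    [0, 0, 0],
    [0, 0, 0]
  ],
  "turn": [0, 0, 0, 0, 0, 0, 0, 0, 0]
}}

```text
time: 4.5
ee_pos: [0.5629, 0.3556, 0.1942]
eef_rot: [0.443, 0.897, -0.0, -0.0]
ft_force: [-1.0, 0.5, -2.5]
width: 0.0126
grip_force: 39.8
```

Run:
```python
from h import *
s=read_state();T=s["ee_pos"];print(T,s["eef_rot"],s["width"],s["grip_force"])
d=camera("side");t=camera("top");P=cloud(d)
# barrel points below fingers
m=(np.linalg.norm(P[...,:2]-T[:2],axis=-1)<.05)&(P[...,2]<T[2]-.005)&(P[...,2]>.05)
q=P[m];print(len(q),q.mean(0),q.min(0),q.max(0),"TCP px",proj(d,T),proj(d,T-[0,0,.042]))
b=q[(q[:,2]<T[2]-.008)]; print("barrel",b.mean(0))
a=cv2.resize(t["image"][170:270,150:260],None,fx=3.6,fy=3.6);b=cv2.resize(d["image"][150:250,215:325],None,fx=3.6,fy=3.6)
cv2.imwrite("pics/k2.png",np.hstack([a,b])[:,:,::-1])
```

```text
[0.56294087 0.35556642 0.19422122] [ 4.42950559e-01  8.96545912e-01 -4.11920930e-04 -2.46416223e-04] 0.012570261402106968 39.82421452179551
102 [0.55352987 0.34856063 0.17146599] [0.54182789 0.33657795 0.14619022] [0.5710644  0.3650137  0.18918928] TCP px [[264.68996206 189.31265571]] [[265.64411975 200.43158653]]
barrel [0.55330708 0.34885032 0.16971686]
```

View pics/k2.png

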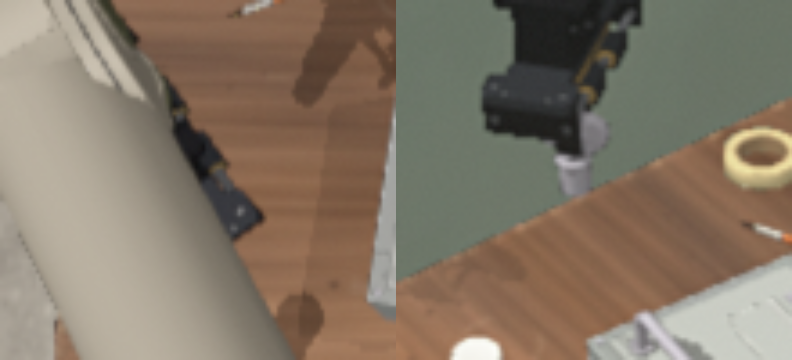

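The key is held vertical in the grip, with its barrel at side-crop (575,175) near the TCP axis. I'll measure the barrel against the lock in the same camera, so the camera's bias cancels.

```bash
cat >> h.py <<'E'
from scipy.optimize import least_squares
def barrel(c,T):
    """barrel axis xy in this camera's own world, and its offset from the TCP"""
    P=cloud(c); m=(np.linalg.norm(P[...,:2]-T[:2],axis=-1)<.05)&(P[...,2]<T[2]-.012)&(P[...,2]>T[2]-.04)
    q=P[m]
    f=least_squares(lambda x:np.linalg.norm(q[:,:2]-x,axis=1)-.0135,T[:2],loss="soft_l1",f_scale=.001)
    return f.x,len(q),np.abs(f.fun).mean()
def rim(c,g):
    P=cloud(c); m=(np.linalg.norm(P[...,:2]-g,axis=-1)<.04)&(P[...,2]>.1385)&(P[...,2]<.15)
    q=P[m]; r=cv2.minEnclosingCircle(q[:,:2].astype(np.float32))
    f=least_squares(lambda x:np.linalg.norm(q[:,:2]-x,axis=1)-.021,g,loss="soft_l1",f_scale=.002)
    return f.x,r,len(q),q[:,2].mean()
E
python3 - <<'E'
from h import *
s=read_state();T=s["ee_pos"];g=np.array([.520,.011])
d=camera("side");t=camera("top")
b=barrel(d,T);print("barrel",b,"off",b[0]-T[:2])
for c in(t,d):
    print("rim",rim(c,g))
    x=proj(c,[*g,.142])[0].astype(int)
    P=cloud(c)[x[1]-14:x[1]+15,x[0]-14:x[0]+15]
    im=c["image"][x[1]-14:x[1]+15,x[0]-14:x[0]+15].astype(int)
    R=np.linalg.norm(P[...,:2]-rim(c,g)[0],axis=-1)<.018
    w=R&(im.min(-1)>im[R].min(-1).mean()+45)
    print("bright in recess",[(np.round((p-[*rim(c,g)[0],0])*1000).astype(int).tolist(),int(v)) for p,v in zip(P[w],im[w].min(-1))])
E
```

```text
barrel (array([0.55889112, 0.35709769]), 64, np.float64(0.0019147900118757343)) off [-0.00375208  0.00172108]
rim (array([0.52281388, 0.01239736]), ((0.5270949006080627, 0.011032616719603539), 0.031006397679448128), 131, np.float64(0.14247544772104206))
bright in recess [([6, 4, 137], 155), ([2, 4, 141], 157), ([3, 1, 138], 177), ([3, -1, 140], 165), ([0, 4, 139], 151), ([-1, 1, 143], 175), ([-1, -1, 142], 180), ([0, -4, 140], 161), ([-3, 1, 138], 158), ([-3, -2, 140], 169), ([-3, -4, 141], 172), ([-7, -4, 143], 144), ([-13, 13, 141], 147), ([-11, 1, 132], 142), ([-14, 1, 133], 148), ([-18, -2, 140], 163)]
rim (array([0.51789287, 0.01036815]), ((0.5191237330436707, 0.009341631084680557), 0.026598304510116577), 102, np.float64(0.14149109699653115))
bright in recess [([5, 16, 145], 187), ([8, 16, 144], 179), ([2, 0, 141], 183), ([-4, -3, 145], 197), ([0, -2, 141], 195), ([-1, 1, 135], 196), ([0, -2, 137], 192), ([-5, -5, 139], 188), ([-2, -5, 137], 186)]
```

>>> {"op": "step_arm", "data": {
  "delta_pos": [
    [0, 0, 0.6],
    [0, -0.4, 0.6],
    [-0.1, -1, 0],
    [-0.2, -1, 0],
    [-0.2, -1, 0],
    [-0.2, -1, 0],
    [-0.2, -1, 0],
    [-0.2, -1, 0],
    [-0.2, -1, 0],
    [-0.2, -1, 0],
    [-0.2, -1, 0],
    [0, -1, 0]
  ],
  "turn": [0, -0.5, -0.6, -0.6, -0.6, -0.6, -0.6, -0.6, -0.6, -0.6, -0.6, 0]
}}

```text
time: 5.9
ee_pos: [0.5205, 0.0949, 0.2262]
eef_rot: [0.727, 0.686, 0.001, -0.0]
ft_force: [0.0, -0.1, -2.1]
width: 0.013
grip_force: 39.8
```

>>> {"op": "step_arm", "data": {
  "delta_pos": [
    [0, -1, 0],
    [0, -1, 0],
    [0, -0.9, 0],
    [0, -0.57, -0.4],
    [0, 0, -0.4],
    [0, 0, 0],
    [0, 0, 0],
    [0, 0, 0]
  ],
  "turn": [0, 0, 0, 0, 0, 0, 0, 0]
}}

```text
time: 6.7
ee_pos: [0.521, 0.0101, 0.2055]
eef_rot: [0.726, 0.688, 0.0, 0.0]
ft_force: [0.2, -0.3, -1.5]
width: 0.0126
grip_force: 39.8
```

Run:
```python
from h import *
s=read_state();T=s["ee_pos"];q=s["eef_rot"];print(T,np.degrees(2*np.arctan2(q[1],q[0]))-90,s["ft_force"],s["torque"],s["joint_positions"])
for n in("side","top"):
    c=camera(n)
    try:b=barrel(c,T);print(n,"barrel",b,"off",b[0]-T[:2])
    except Exception as e:print(n,e)
c=camera("side");x=proj(c,[*T[:2],.15])[0].astype(int)
save(c,"l1.png",(x[0]-60,x[1]-50,x[0]+60,x[1]+40),5);print(x)
```

```text
[0.52102672 0.01010127 0.20553064] -3.064199423735758 [ 0.24962826 -0.28529254 -1.49032675] [-0.11955793 -0.00601264 -0.01907247] [-0.52971565  0.10800549  0.456673    1.7807323  -0.05011749  1.26369082
 -0.11369452]
side barrel (array([0.51766585, 0.01152273]), 69, np.float64(0.0014046292939340062)) off [-0.00336088  0.00142146]
top barrel (array([0.52102672, 0.01010127]), 0, np.float64(nan)) off [0. 0.]
[326 271]h.py:30: RuntimeWarning: Mean of empty slice.
  return f.x,len(q),np.abs(f.fun).mean()
  ret = ret.dtype.type(ret / rcount)
```

View pics/l1.png

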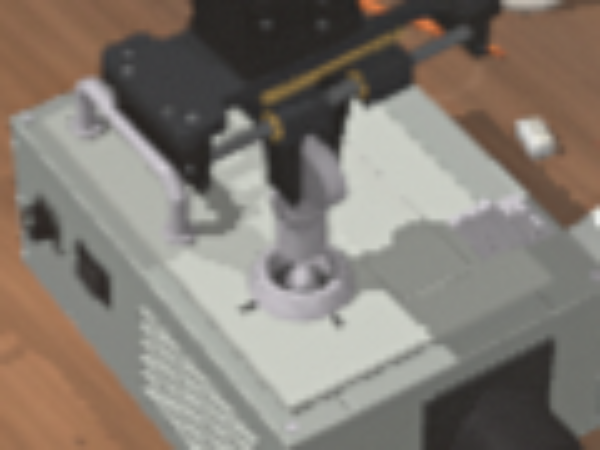

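The side crop shows the barrel at (302,250) directly above the recess and stud at (303,278). The fit says the barrel is about 1 mm too far in +y. I'll correct that and go down gently.

>>> {"op": "step_arm", "data": {
  "delta_pos": [
    [0, -0.05, -0.2],
    [0, 0, -0.2],
    [0, 0, -0.2],
    [0, 0, -0.15],
    [0, 0, -0.15],
    [0, 0, -0.1],
    [0, 0, 0]
  ],
  "turn": [0, 0, 0, 0, 0, 0, 0]
}}

```text
time: 7.55
ee_pos: [0.521, 0.0085, 0.18]
eef_rot: [0.726, 0.688, 0.0, -0.0]
ft_force: [0.7, 2.7, -1.9]
width: 0.0129
grip_force: 39.9
```

>>> {"op": "step_arm", "data": {
  "delta_pos": [
    [0, 0.02, -0.1],
    [0, 0, -0.1],
    [0, 0, 0]
  ],
  "turn": [0, 0, 0]
}}

```text
time: 7.85
ee_pos: [0.521, 0.0089, 0.1749]
eef_rot: [0.726, 0.688, 0.0, -0.0]
ft_force: [2.8, 5.5, -3.4]
width: 0.0129
grip_force: 39.9
```

>>> {"op": "step_arm", "data": {
  "delta_pos": [
    [0.02, 0.04, -0.08],
    [0, 0, -0.08],
    [0, 0, 0],
    [0, 0, 0]
  ],
  "turn": [0, 0, 0, 0]
}}

```text
time: 8.25
ee_pos: [0.5213, 0.0092, 0.171]
eef_rot: [0.726, 0.687, -0.0, 0.0]
ft_force: [1.3, 3.0, -0.5]
width: 0.0128
grip_force: 40.0
```

The key is seated, with its origin at about 0.126. I'll turn it anticlockwise about its axis, letting the TCP follow its ~2.7 mm offset.

>>> {"op": "step_arm", "data": {
  "delta_pos": [
    [0.012, 0, 0],
    [0.012, 0.002, 0],
    [0.012, 0.004, 0],
    [0.011, 0.005, 0],
    [0.01, 0.006, 0],
    [0.009, 0.007, 0],
    [0, 0, 0]
  ],
  "turn": [1, 1, 1, 1, 1, 1, 0]
}}

```text
time: 8.95
ee_pos: [0.5232, 0.0101, 0.1711]
eef_rot: [0.437, 0.9, 0.0, 0.0]
ft_force: [2.3, 4.6, -0.4]
width: 0.0127
grip_force: 40.0
```

>>> {"op": "step_arm", "data": {
  "delta_pos": [
    [0.008, 0.02, 0],
    [0.008, 0.012, 0],
    [0.007, 0.012, 0],
    [0.006, 0.012, 0],
    [0.005, 0.012, 0],
    [0.004, 0.012, 0],
    [0.002, 0.012, 0],
    [0, 0, 0]
  ],
  "turn": [1, 1, 1, 1, 1, 1, 1, 0]
}}

```text
time: 9.75
ee_pos: [0.5239, 0.0114, 0.171]
eef_rot: [0.034, 0.999, -0.0, -0.0]
ft_force: [1.0, 0.3, -0.0]
width: 0.013
grip_force: 40.0
```

Run:
```python
from h import *
s=read_state();q=s["eef_rot"];print(s["ee_pos"],2*np.degrees(np.arctan2(q[1],q[0]))-90,s["ft_force"],s["torque"],s["joint_positions"])
```

```text
[0.52385503 0.01137771 0.17102376] 86.11039686908325 [ 0.96499488  0.27347533 -0.00770747] [ 0.08021488 -0.20550474 -0.04253646] [-0.41786064  0.14312903  0.33784604  1.81316178 -0.05005681  1.19404893
  1.43813856]
```

>>> {"op": "step_arm", "data": {
  "delta_pos": [
    [0, 0.01, 0],
    [0, 0, 0],
    [0, 0, 0]
  ],
  "turn": [0.6, 0.6, 0]
}}

```text
time: 10.05
ee_pos: [0.5239, 0.0116, 0.171]
eef_rot: [-0.037, 0.999, -0.0, -0.0]
ft_force: [1.2, -0.8, 0.4]
width: 0.0128
grip_force: 40.0
```

Run:
```python
from h import *
s=read_state();q=s["eef_rot"];print(s["ee_pos"],2*np.degrees(np.arctan2(q[1],q[0]))-90,s["ft_force"],s["torque"])
```

```text
[0.52388891 0.01162958 0.17102356] 94.20135248854052 [ 1.22927028 -0.84644939  0.38740677] [-0.1234675  -0.20612045 -0.00852546]
```

>>> {"op": "step_arm", "data": {
  "delta_pos": [
    [0, 0, 0],
    [0, 0, 0.2],
    [0, 0, 0.3],
    [0, 0, 0.4],
    [0, 0, 0.5],
    [0, 0, 0.6],
    [0, 0, 0.6],
    [0, 0, 0]
  ],
  "turn": [-0.3, 0, 0, 0, 0, 0, 0, 0]
}}

```text
time: 10.85
ee_pos: [0.525, 0.0125, 0.2389]
eef_rot: [-0.021, 1.0, 0.0, 0.002]
ft_force: [0.1, 0.3, -1.9]
width: 0.0127
grip_force: 40.0
```

Run:
```python
from h import *
s=read_state();T=s["ee_pos"];print(T,s["ft_force"])
c=camera("side");x=proj(c,[.521,.011,.16])[0].astype(int)
save(c,"l2.png",(x[0]-50,x[1]-40,x[0]+50,x[1]+40),6)
print(barrel(c,T),barrel(c,T)[0]-T[:2])
```

```text
[0.5250257  0.01253967 0.23887395] [ 0.10507695  0.33688465 -1.90054609]
(array([0.52056777, 0.01321442]), 83, np.float64(0.0011872296737380273)) [-0.00445793  0.00067475]
```

View pics/l2.png

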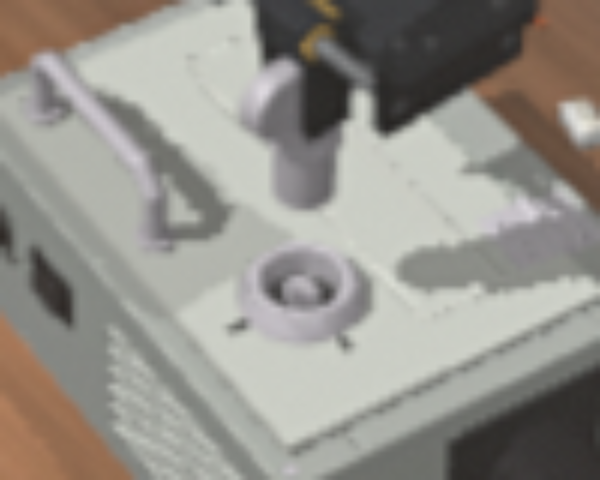

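The side crop shows the key lifted clear and upright, the panel shut and the stud bare in the recess at (303,288). The pointer can't be seen from here. I'll carry the key back to its old place.

>>> {"op": "step_arm", "data": {
  "delta_pos": [
    [0, 0.5, 0],
    [0.14, 1, 0],
    [0.14, 1, 0],
    [0.14, 1, 0],
    [0.14, 1, 0],
    [0.14, 1, 0],
    [0.14, 1, 0],
    [0.14, 1, 0],
    [0.14, 1, 0],
    [0.14, 1, 0],
    [0.14, 1, 0],
    [0.12, 1, 0]
  ],
  "turn": [0, -0.4, -0.4, -0.4, -0.4, -0.4, -0.4, -0.4, -0.4, -0.4, -0.4, 0]
}}

```text
time: 12.1
ee_pos: [0.561, 0.302, 0.2348]
eef_rot: [0.218, 0.976, -0.0, -0.001]
ft_force: [0.7, -0.0, -2.6]
width: 0.0132
grip_force: 40.0
```

>>> {"op": "step_arm", "data": {
  "delta_pos": [
    [0, 1, 0],
    [0, 1, 0],
    [0, 0.5, -0.5],
    [0, 0, -1],
    [0, 0, -1],
    [0, 0, -1],
    [0, 0, -1],
    [0, 0, -1],
    [0, 0, -1],
    [0, 0, -0.5],
    [0, 0, -0.3],
    [0, 0, 0]
  ],
  "turn": [0, 0, 0, 0, 0, 0, 0, 0, 0, 0, 0, 0]
}}

```text
time: 13.3
ee_pos: [0.5615, 0.3621, 0.0527]
eef_rot: [0.217, 0.976, -0.001, -0.0]
ft_force: [0.5, 0.4, -1.0]
width: 0.0128
grip_force: 40.0
```

>>> {"op": "step_arm", "data": {
  "delta_pos": [
    [0, 0, -0.12],
    [0, 0, -0.1],
    [0, 0, -0.08],
    [0, 0, 0]
  ],
  "turn": [0, 0, 0, 0]
}}

```text
time: 13.7
ee_pos: [0.562, 0.3625, 0.0462]
eef_rot: [0.217, 0.976, 0.0, 0.0]
ft_force: [-0.4, 1.1, -1.8]
width: 0.0128
grip_force: 40.0
```

>>> {"op": "step_arm", "data": {
  "delta_pos": [
    [0, 0, -0.05],
    [0, 0, -0.04],
    [0, 0, 0]
  ],
  "turn": [0, 0, 0]
}}

```text
time: 14.0
ee_pos: [0.5622, 0.3627, 0.0448]
eef_rot: [0.217, 0.976, 0.0, 0.0]
ft_force: [-1.9, -1.5, 5.0]
width: 0.0129
grip_force: 40.0
```

>>> {"op": "step_arm", "data": {
  "delta_pos": [
    [0, 0, 0],
    [0, 0, 0],
    [0, 0, 0],
    [0, 0, 0],
    [0, 0, 0]
  ],
  "turn": [0, 0, 0, 0, 0],
  "grip": 0.35
}}

```text
time: 14.5
ee_pos: [0.562, 0.3624, 0.0438]
eef_rot: [0.217, 0.976, 0.0, 0.0]
ft_force: [-0.4, 0.6, 0.6]
width: 0.0447
grip_force: 0.0
```

>>> {"op": "step_arm", "data": {
  "delta_pos": [
    [0, 0, 0.3],
    [0, 0, 0.6],
    [0, 0, 1],
    [0, 0, 1],
    [0, 0, 1],
    [0, 0, 1],
    [0, 0, 1],
    [0, 0, 1],
    [0, 0, 0]
  ],
  "turn": [0, 0, 0, 0, 0, 0, 0, 0, 0]
}}

```text
time: 15.4
ee_pos: [0.5635, 0.3633, 0.2222]
eef_rot: [0.217, 0.976, 0.003, 0.002]
ft_force: [0.4, -0.1, 0.5]
width: 0.0568
grip_force: 0.0
```

Run:
```python
from h import *
s=read_state();T=s["ee_pos"];print(T,s["width"],s["ft_force"])
d=camera("side");t=camera("top")
x=proj(d,[.562,.36,.04])[0].astype(int);y=proj(t,[.521,.011,.14])[0].astype(int)
a=cv2.resize(d["image"][x[1]-35:x[1]+25,x[0]-30:x[0]+30],(400,400),interpolation=cv2.INTER_CUBIC)
b=cv2.resize(t["image"][y[1]-16:y[1]+17,y[0]-16:y[0]+17],(400,400),interpolation=cv2.INTER_CUBIC)
cv2.imwrite("pics/r1.png",np.hstack([a,b])[:,:,::-1])
P=cloud(d)
m=(np.linalg.norm(P[...,:2]-[.56,.36],axis=-1)<.05)&(P[...,2]>.006)&(P[...,2]<.1);q=P[m];print(q.max(0))
# handle bar
for c in(t,d):
    P=cloud(c);m=(P[...,2]>.155)&(P[...,2]<.18)&(abs(P[...,0]-.497)<.03)&(abs(P[...,1]-.13)<.06);q=P[m]
    print(len(q),q.mean(0),cv2.minAreaRect(q[:,:2].astype(np.float32)))
```

```text
[0.56354597 0.36329135 0.22217229] 0.05678905316603568 [ 0.42847218 -0.1319911   0.45087628]
[0.58684481 0.37889981 0.08225483]
150 [0.49847798 0.13033944 0.17213858] ((0.498997300863266, 0.13188263773918152), (0.1080317422747612, 0.010999935679137707), 84.39197540283203)
133 [0.49259958 0.12155406 0.16968062] ((0.4955117404460907, 0.12728416919708252), (0.10533489286899567, 0.013145149685442448), 84.42748260498047)
```

View pics/r1.png

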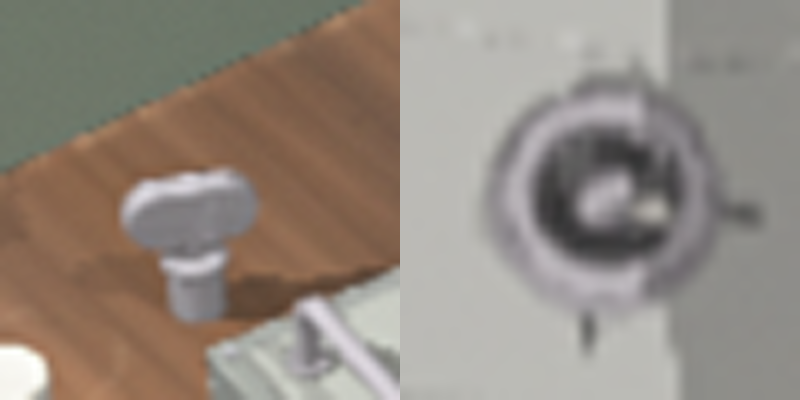

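The left crop shows the key standing upright at (195,250) and released. In the right crop the white pointer at (655,210) now points right, level with the right-hand mark, so the latch is free. The next step is to grip the handle at about (0.497, 0.130).

>>> {"op": "step_arm", "data": {
  "delta_pos": [
    [-0.2, -0.9, 0],
    [-0.25, -0.9, 0],
    [-0.25, -0.9, 0],
    [-0.25, -0.9, 0],
    [-0.25, -0.9, 0],
    [-0.25, -0.9, 0],
    [-0.25, -0.9, 0],
    [-0.25, -0.9, 0],
    [-0.25, -0.9, 0],
    [-0.25, -0.9, 0],
    [-0.2, -0.33, 0],
    [0, 0, 0]
  ],
  "turn": [-0.9, -0.95, -0.95, -0.95, -0.95, -0.95, -0.95, -0.95, -0.95, -0.95, -0.79, 0]
}}

```text
time: 16.7
ee_pos: [0.495, 0.1277, 0.216]
eef_rot: [0.741, 0.671, -0.0, -0.0]
ft_force: [0.1, 0.8, 0.8]
width: 0.0563
grip_force: 0.0
```

>>> {"op": "step_arm", "data": {
  "delta_pos": [
    [0, 0, -0.7],
    [0, 0, -0.8],
    [0, 0, -0.8],
    [0, 0, -0.6],
    [0, 0, 0],
    [0, 0, 0]
  ],
  "turn": [0, 0, 0, 0, 0, 0]
}}

```text
time: 17.3
ee_pos: [0.4957, 0.1297, 0.1439]
eef_rot: [0.739, 0.673, -0.0, -0.0]
ft_force: [0.4, -0.5, -0.3]
width: 0.0565
grip_force: 0.0
```

>>> {"op": "step_arm", "data": {
  "delta_pos": [
    [0, 0, 0.15],
    [0, 0, 0.05],
    [0, 0, 0],
    [0, 0, 0],
    [0, 0, 0],
    [0, 0, 0],
    [0, 0, 0],
    [0, 0, 0],
    [0, 0, 0],
    [0, 0, 0]
  ],
  "turn": [0, 0, 0, 0, 0, 0, 0, 0, 0, 0],
  "grip": 1,
  "newtons": 30
}}

```text
time: 18.3
ee_pos: [0.4987, 0.1288, 0.1493]
eef_rot: [0.74, 0.672, 0.002, 0.002]
ft_force: [15.7, -0.1, -9.0]
width: 0.0097
grip_force: 30.0
```

Run:
```python
import numpy as np
r=.1566;a=np.radians(165.4);th=np.radians(np.arange(0,98,4.0));y=np.radians(-5.4)
X=r*np.cos(a-th);Z=r*np.sin(a-th);D=np.c_[np.diff(X)*np.cos(y),np.diff(X)*np.sin(y),np.diff(Z)]/.025
print(np.round(D,2).tolist())
```

```text
[[0.12, -0.01, 0.42], [0.15, -0.01, 0.41], [0.18, -0.02, 0.4], [0.21, -0.02, 0.38], [0.23, -0.02, 0.37], [0.26, -0.02, 0.35], [0.28, -0.03, 0.33], [0.31, -0.03, 0.31], [0.33, -0.03, 0.29], [0.35, -0.03, 0.27], [0.36, -0.03, 0.24], [0.38, -0.04, 0.21], [0.39, -0.04, 0.19], [0.41, -0.04, 0.16], [0.42, -0.04, 0.13], [0.42, -0.04, 0.1], [0.43, -0.04, 0.07], [0.43, -0.04, 0.04], [0.44, -0.04, 0.01], [0.43, -0.04, -0.02], [0.43, -0.04, -0.05], [0.43, -0.04, -0.08], [0.42, -0.04, -0.11], [0.41, -0.04, -0.14]]
```

>>> {"op": "step_arm", "data": {
  "delta_pos": [
    [0.12, 0, 0],
    [0.12, -0.01, 0.42],
    [0.15, -0.01, 0.41],
    [0.18, -0.02, 0.4],
    [0.21, -0.02, 0.38],
    [0, 0, 0]
  ],
  "turn": [0, 0, 0, 0, 0, 0]
}}

```text
time: 18.9
ee_pos: [0.5155, 0.1273, 0.1906]
eef_rot: [0.74, 0.672, -0.0, -0.0]
ft_force: [-5.2, -2.9, 1.9]
width: 0.0099
grip_force: 30.0
```

Run:
```python
from h import *
d=camera("side");P=cloud(d)
R=np.array([[.9956,-.0941],[.0941,.9956]])
E=np.dstack([(P[...,:2]-[.5655-.0028,.065-.0012])@R.T,P[...,2:]])
m=(abs(E[...,0])<.06)&(E[...,1]>-.11)&(E[...,1]<.0)&(E[...,2]>.11)&(np.hypot(E[...,0]+.04,E[...,1]+.058)>.033)&(E[...,2]<.2)
q=E[m];print(len(q),np.degrees(np.arctan(-np.polyfit(q[:,0],q[:,2],1)[0])))
save(d,"p1.png",(235,180,405,330),4)
```

```text
820 15.642237119906587
```

View pics/p1.png

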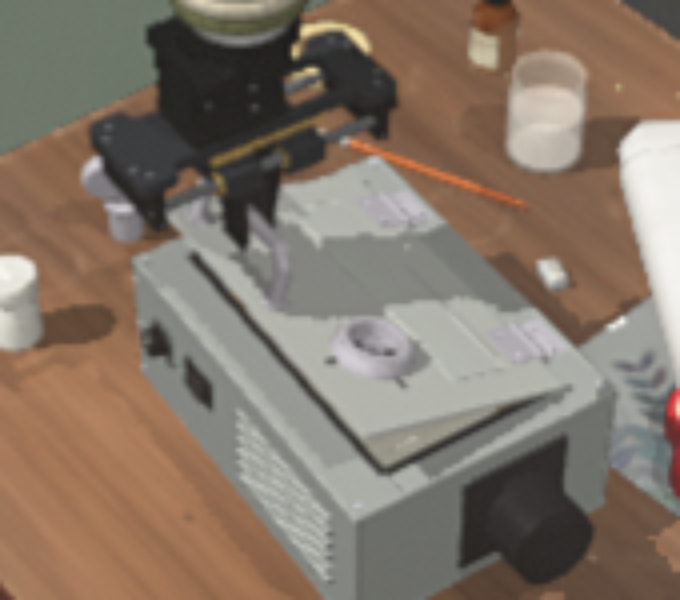

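The panel is following: its edge has lifted at (380,465), and the cloud fit gives 15.6° open with the handle still in the fingers. I'll carry on along the arc.

>>> {"op": "step_arm", "data": {
  "delta_pos": [
    [0.23, -0.02, 0.37],
    [0.26, -0.02, 0.35],
    [0.28, -0.03, 0.33],
    [0.31, -0.03, 0.31],
    [0.33, -0.03, 0.29],
    [0.35, -0.03, 0.27],
    [0.36, -0.03, 0.24],
    [0.38, -0.04, 0.21],
    [0, 0, 0]
  ],
  "turn": [0, 0, 0, 0, 0, 0, 0, 0, 0]
}}

```text
time: 19.85
ee_pos: [0.5786, 0.1215, 0.2519]
eef_rot: [0.74, 0.672, 0.001, 0.0]
ft_force: [-11.2, -4.4, 16.7]
width: 0.0096
grip_force: 30.0
```

>>> {"op": "step_arm", "data": {
  "delta_pos": [
    [0.39, -0.04, 0.19],
    [0.41, -0.04, 0.16],
    [0.42, -0.04, 0.13],
    [0.42, -0.04, 0.1],
    [0.43, -0.04, 0.07],
    [0.43, -0.04, 0.04],
    [0, 0, 0]
  ],
  "turn": [0, 0, 0, 0, 0, 0, 0]
}}

```text
time: 20.55
ee_pos: [0.6423, 0.1155, 0.2682]
eef_rot: [0.74, 0.672, 0.002, 0.001]
ft_force: [0.9, -2.0, 4.7]
width: 0.0099
grip_force: 30.0
```

>>> {"op": "step_arm", "data": {
  "delta_pos": [
    [0.44, -0.04, 0.01],
    [0.43, -0.04, -0.02],
    [0.43, -0.04, -0.05],
    [0.43, -0.04, -0.08],
    [0.42, -0.04, -0.11],
    [0.41, -0.04, -0.14],
    [0, 0, 0],
    [0, 0, 0]
  ],
  "turn": [0, 0, 0, 0, 0, 0, 0, 0]
}}

```text
time: 21.35
ee_pos: [0.7056, 0.1095, 0.2573]
eef_rot: [0.74, 0.672, 0.001, 0.001]
ft_force: [3.7, -3.3, 1.5]
width: 0.0098
grip_force: 30.0
```

Run:
```python
from h import *
s=read_state();print(s["ee_pos"],s["ft_force"],s["width"],s["joint_positions"])
d=camera("side");P=cloud(d)
R=np.array([[.9956,-.0941],[.0941,.9956]])
E=np.dstack([(P[...,:2]-[.5655-.0028,.065-.0012])@R.T,P[...,2:]])
m=(E[...,0]>.06)&(E[...,0]<.14)&(E[...,1]>-.115)&(E[...,1]<.01)&(E[...,2]>.16)&(E[...,2]<.28)
q=E[m];print(len(q),90+np.degrees(np.arctan(np.polyfit(q[:,2],q[:,0],1)[0])))
cv2.imwrite("pics/p2.png",cv2.resize(d["image"][150:350,230:430],(600,600))[:,:,::-1])
```

```text
[0.705634   0.10946037 0.25732415] [ 3.68246751 -3.31423225  1.54421741] 0.009828913023668203 [-0.50341279  0.54725002  0.46489128  1.15098977 -0.23543452  1.49017034
 -0.17637522]
1199 95.6303439117794
```

View pics/p2.png

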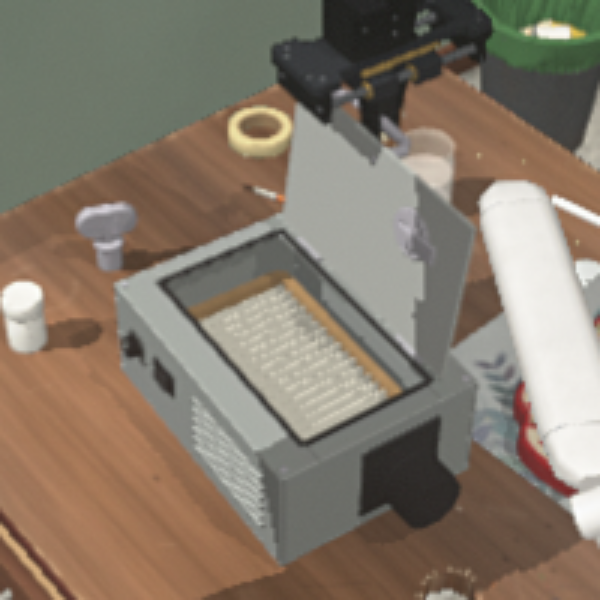

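The panel stands at about 95.6°, with its face around (370,240), and the key is upright at (108,235). I'll open the fingers only a little to stay off the panel, then lift straight up.

>>> {"op": "step_arm", "data": {
  "delta_pos": [
    [0, 0, 0],
    [0, 0, 0],
    [0, 0, 0],
    [0, 0, 0]
  ],
  "turn": [0, 0, 0, 0],
  "grip": 0.73
}}

```text
time: 21.8
ee_pos: [0.7039, 0.1105, 0.2558]
eef_rot: [0.74, 0.673, 0.0, -0.0]
ft_force: [-0.0, -0.3, 0.4]
width: 0.023
grip_force: 0.0
```

>>> {"op": "step_arm", "data": {
  "delta_pos": [
    [0, 0, 0.2],
    [0, 0, 0.4],
    [0, 0, 0.6],
    [0, 0, 0.8],
    [0, 0, 0.8],
    [0, 0, 0.8],
    [0, 0, 0]
  ],
  "turn": [0, 0, 0, 0, 0, 0, 0]
}}

```text
time: 22.5
ee_pos: [0.7051, 0.1097, 0.3504]
eef_rot: [0.74, 0.672, 0.002, 0.002]
ft_force: [-0.6, -0.3, -0.5]
width: 0.0238
grip_force: 0.0
```

Run:
```python
from h import *
s=read_state();print(s["time"],s["ee_pos"],s["ft_force"],s["width"],s["joint_vel"].round(3))
d=camera("side");P=cloud(d)
R=np.array([[.9956,-.0941],[.0941,.9956]])
E=np.dstack([(P[...,:2]-[.5655-.0028,.065-.0012])@R.T,P[...,2:]])
m=(E[...,0]>.06)&(E[...,0]<.14)&(E[...,1]>-.115)&(E[...,1]<.01)&(E[...,2]>.16)&(E[...,2]<.28)
q=E[m];print(len(q),90+np.degrees(np.arctan(np.polyfit(q[:,2],q[:,0],1)[0])))
k=P[(np.linalg.norm(P[...,:2]-[.56,.36],axis=-1)<.05)&(P[...,2]>.006)&(P[...,2]<.1)];print("key",k.mean(0),k.max(0))
```

```text
22.5 [0.70507765 0.10973045 0.35044303] [-0.55345424 -0.31274264 -0.52064544] 0.023827733154342105 [-0.004  0.012 -0.008  0.07   0.004 -0.05   0.002]
1201 95.60479343357719
key [0.55434516 0.35870238 0.0518853 ] [0.60562895 0.39011757 0.08450669]
```

>>> {"op": "step_arm", "data": {
  "delta_pos": [
    [0, 0, 0],
    [0, 0, 0],
    [0, 0, 0]
  ],
  "turn": [0, 0, 0]
}}

```text
time: 22.85
ee_pos: [0.704, 0.11, 0.3451]
eef_rot: [0.74, 0.672, -0.0, -0.0]
ft_force: [-0.3, -0.8, -0.4]
width: 0.0235
grip_force: 0.0
```

```bash
python3 -c "
from bench import *
print(close_job())"
```

```text
the job is handed in; nothing more can be done
None
```

I handed the job in at about 23 s of robot time; no verdict came back, but my last camera checks showed the latch turned free (seen before opening), the key standing upright on the table and the panel staying open by itself at about 95.6°.

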